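Drive the stuck pivot pin out of a clamped latch housing

TASK

Take the blue-handled drift punch out of its wooden block, find the pin's hole in the groove on top of the latch housing clamped in the green fixture, and use the punch to drive the stuck pin downwards until it comes up against its stop. Feel your way and never lean on the fixture or pin with more than 40 N, and keep the hand itself off the fixture. Then stand the punch back in its block, guard down on the wood, let go of it, and leave the other parts on the bench where they are.

Things in the scene. Friction and masses are not known exactly. Their poses are not given: they have to be found in the camera images.
- fixture: Green cast-iron fixture, 160 x 120 mm, fixed; origin at the centre of its underside, z up. On two uprights it holds a black latch housing, 120 mm along x, 55 mm along y (74 over its lugs), from 74 to 114 mm high, with a groove along x down the middle of its top, floored by two bright steel strips with the pin's hole as the gap between them. A cam lever with a red ball lies low on the +y side, below 65 mm.
- groove_mid (a point): Middle of the groove, on its bright steel floor, 110 mm over the bench; axes as the fixture's. The groove runs along x, 11 mm wide, walls 4 mm high. The pin's hole (11 x 11 mm, square) is in the floor on the centre line, up to 14 mm from here towards +x or -x. Its place is NOT measured: find it by eye or feel (a tip stops on the floor, but drops 8 mm or more into the hole).
- pin (a joint): How far the stuck brass pin in the hole has been driven down: 0 to 0.024 m, where it meets a hard stop. Its flat 9 mm top is 8 mm below the groove floor at 0, 32 mm at the stop; it starts at 0 to 4 mm. It resists with about 8 N plus 2.5 N per 10 mm/s and stays where it is left. Steel meets steel here: come into contact at 10 mm/s or so, a fast tap spikes.
- punch: Drift punch, 131 mm long, 120 to 195 g, upright, tip down, in the wooden block. Origin at the centre of the flat tip, z towards the handle. Steel shank 7 mm in diameter from 0 to 58 mm, black guard disc 28 mm in diameter from 58 to 63 mm, blue square handle 14 x 14 mm (sides along its x and y) from 63 to 125 mm, steel cap to 131 mm.
- rack: Wooden block, 70 x 70 x 62 mm high, fixed; origin at the centre of its underside. A 12 x 12 mm square hole goes down through its middle; the punch's shank hangs in it with the guard resting on the block's top, so the tip is 4 mm over the bench. The punch goes back the same way.
- striker: Chromed door striker, 70 x 36 x 35 mm, loose bystander; origin at the centre of its underside.
- housing: Spare black latch housing, 75 x 50 x 36 mm, loose bystander; origin at the centre of its underside.
- roller: Yellow nylon roller, 28 mm in diameter, 26 mm high, standing, loose bystander; origin at the centre of its underside.
- bushing: Brass pivot bushing, 32 mm in diameter, 18 mm high, loose bystander; origin at the centre of its underside.
Mind the look-alikes: they are no part of the job. Of the things that look like the punch, the middle-sized one is meant.

How it is judged:
By the outcome, as a careful person would: the job done as asked, in the order asked, and still so for the second after the job is handed in, with the robot touching nothing.
It also fails if it takes over 64 s, if anything falls off the work surface, if the arm or the gripper's body presses on something with over 40 N, if the wrist force passes 120 N, or if a joint passes its speed limit or range.

ROBOT

A 6-joint arm with a two-finger parallel gripper is mounted at the origin on the work surface. World frame = base frame: x ahead of the robot, y to its left, z up, the work surface at z = 0. Lengths are in mm, angles in rad, forces in N, time in s.
With the tool pointing down it reaches from about 300 to 775 mm from the base axis. Payload 14.6 kg.
Tool frame: the origin (TCP) lies midway between the tips of the shut fingers; the grasp point (between the pads) lies 19 mm behind it (manip.hold_point_z is the distance from the TCP to the grasp point, in mm); z points along the fingers, y is the direction in which the jaws open and shut (so a half turn about z gives the same grasp; the last joint's range is limited). The gripper opens to 94 mm and grips with 3 to 60 N. Pads are 16 mm wide; open, the fingers measure 119 mm over their backs; the gripper's body (75 mm by 177 mm) begins 78 mm behind the grasp point.
Start: joints at [-1.265, 0.3, 1.521, -0, 1.321, -0.067], TCP at [200.316, -512.214, 205.446] pointing down, gripper open.
Joint ranges: [-3.03, 3.03], [-0.79, 2.21], [0.23, 2.52], [-1.04, 4.18], [0, 3.07], [-2.55, 2.55]. Speed limits (rad/s): [2.22, 2.22, 2.57, 3.14, 3.14, 3.14].

INTERFACE

Orientations are given as [roll, pitch, yaw] about the fixed x, y, z axes, in that order (R = Rz(yaw) Ry(pitch) Rx(roll)).
In Python, from cell import manip gives the robot as it stands.
- The arm moves only by the shell command python3 -m crank 'ROWS' [OPENING] [FORCE]. ROWS is JSON, a list of rows, each an object with "offset": the shift along the world's x, y, z in m, a list of three; "spin": the turn about the world's z in degrees. In form: [{"offset": [dx, dy, dz], "spin": spin}, ...]. A call has exactly 8 rows; each row is the pose to reach, as a shift and turn from the pose measured when the call began; what a row does not reach only later rows make up. A row lasts 1/12 s, in which the tool goes at most 41.7 mm and 7.16 degrees, less where a joint would pass 70% of its speed; a pose out of reach is approached as far as the arm can. A call with a gripper value outside its range is refused whole. OPENING is the opening, from 0 (shut) to 1 (fully open), set as the call begins (- or left out, the last holds). The fingers move at their own pace and stop on an object; FORCE is the grip in N (left out, the last holds). Time passes only in rows, so rows that repeat a pose let the fingers close, or fill a call up. It gives the time, the measured TCP pose, the force and the opening at its end, in the units of the state.
- manip.read_state(): the state, without advancing time (a new reading comes with each control period).
- manip.camera(name): name is "scene" or "side" or "wrist"; returns a dict with "pixels" (384x512x3 uint8, red, green, blue), "fx", "fy", "cx", "cy" (pixels), "k1" (the pictures are not rectified: a ray, as slopes to the right and down, at radius r is drawn at 1 + k1 r^2 times it, then the intrinsics apply), "extrinsics" (4x4, takes a point from world to camera coordinates); the wrist camera has in their place "hand_eye" (4x4, takes a point from camera to tool coordinates, whose origin is the TCP and whose axes are the flange's). Camera axes: x right, y down, z forward; pixel columns grow to the right and rows downward; lengths in mm; the calibration is good to about 2 mm. A picture is of the moment at which its call begins: read the wrist's pose just before it. There is no depth.
- manip.sign_off(): hands the job in, once; it reports no verdict.
Trained networks look in a picture, given as the dict that the camera call returned (one of the last four; its "shot" number tells which), for a name from the list of things; names that differ only in an ending like _2 or _b are one class to them, and where a whole thing is asked for, a point or a joint stands for the part that bears it (a point fixed in the world has none). Each returns a list of dicts, best first, with "conf" (0 to 1); they miss things now and then, are a little off and sometimes report something else, mostly with a low value. They report only what shows in the picture. A call takes as long as a camera call. They do not tell look-alikes from the thing itself.
- manip.search_frame(picture, name): "location" ([x, y, z] in mm, in world coordinates, good to about 4 mm: the middle of the surface that is visible of it).
- manip.masks_of(picture, name): "mask" (384x512 bool, what is visible of it).
The state is a dict: "clock": time; "joints": joint angles; "qd": joint speeds; "effort": joint torques, N m; "eef_pos": TCP position; "eef_rot": TCP orientation; "wrist_force": force on the tool from outside, world axes, zero at the start; "moment": the same for the moment, N m; "finger_gap": finger opening in mm.
Only numpy, scipy, OpenCV 4.12 (cv2) and the standard library are available. Lean on these libraries where they do the work, as an engineer would, in place of code of your own. Each camera call takes 0.05 s, during which the arm holds its last target. There are 200 camera calls.

## Working session

There is one attempt and no reset: what is moved stays moved. The work goes in short steps, Python scripts to look and compute and a shell command to move; the robot and the scene stay as the last step left them, time stands still between calls to the robot, and variables do not carry over. Pictures are saved under pics/ and viewed, about 8 in all and at most 12, crops included, and the job is handed in when it is done.

```bash
ls; mkdir -p pics; python3 - <<'E'
from cell import manip
import cv2,numpy as np
print(manip.read_state())
ims=[]
for n in ("scene","side"):
    p=manip.camera(n); cv2.imwrite(f"pics/{n}0.png",p["pixels"][:,:,::-1])
    print(n,p["fx"],p["cx"],p["cy"],p["k1"],np.round(p["extrinsics"],3).tolist())
    for t in ("fixture","punch","rack","striker","housing","roller","bushing"):
        print(t,[(np.round(d["location"]).tolist(),round(d["conf"],2)) for d in manip.search_frame(p,t)])
E
```

```text
pics
{'clock': 0.0, 'joints': array([-1.26458312e+00,  3.00481370e-01,  1.52158212e+00, -1.09259851e-05,
        1.32072473e+00, -6.66102523e-02]), 'qd': array([ 3.96921589e-04, -3.98857498e-04,  1.47812478e-04,  3.08036273e-05,
        5.89104358e-04, -1.78610714e-04]), 'effort': array([ 1.29954356e-04, -5.31808734e+01, -3.52736843e+01,  7.08307000e-02,
        2.43933045e-02, -8.85335999e-05]), 'eef_pos': array([ 200.24307851, -511.96198201,  204.88026657]), 'eef_rot': array([-3.14039903e+00, -6.90190477e-05,  3.72826123e-01]), 'wrist_force': array([0.25450592, 0.17182782, 0.49836085]), 'moment': array([-0.03305994,  0.02344848,  0.01876862]), 'finger_gap': 94.0602414390334}
scene 415.5363309177677 248.92241163683929 189.53864357108733 -0.02454425971590904 [[-0.299, 0.954, -0.011, 175.857], [0.817, 0.25, -0.52, -371.549], [-0.493, -0.164, -0.854, 1399.418], [0.0, 0.0, 0.0, 1.0]]
fixture [([593.0, 79.0, 55.0], 0.77), ([619.0, 334.0, 15.0], 0.55)]
punch [([603.0, -355.0, 119.0], 0.8), ([445.0, -256.0, 53.0], 0.6), ([528.0, -277.0, 93.0], 0.59)]
rack []
striker [([395.0, 107.0, 8.0], 0.7)]
housing [([620.0, 331.0, 15.0], 0.78)]
roller [([508.0, -117.0, 25.0], 0.65), ([393.0, 104.0, 8.0], 0.41)]
bushing [([528.0, -277.0, 91.0], 0.72), ([637.0, -134.0, 15.0], 0.47)]
side 436.97993550461115 258.90184464786967 193.6789807934232 0.054209160975209926 [[0.996, -0.093, -0.014, -527.583], [-0.07, -0.644, -0.762, 115.949], [0.062, 0.759, -0.648, 1174.516], [0.0, 0.0, 0.0, 1.0]]
fixture [([558.0, 50.0, 37.0], 0.94), ([614.0, 331.0, 18.0], 0.39)]
punch [([607.0, -363.0, 120.0], 0.8), ([517.0, -286.0, 97.0], 0.66)]
rack [([521.0, -311.0, 58.0], 0.61), ([516.0, -289.0, 96.0], 0.23)]
striker [([390.0, 99.0, 0.0], 0.57)]
housing [([612.0, 331.0, 24.0], 0.73)]
roller [([496.0, -126.0, 22.0], 0.43)]
bushing [([636.0, -143.0, 20.0], 0.56)]
```

```bash
python3 - <<'E'
import cv2,numpy as np
a=cv2.imread("pics/scene0.png");b=cv2.imread("pics/side0.png")
cv2.imwrite("pics/s0.png",cv2.resize(a,(800,600),interpolation=cv2.INTER_CUBIC))
cv2.imwrite("pics/s1.png",cv2.resize(b,(800,600),interpolation=cv2.INTER_CUBIC))
E
```

```text
(no output)
```

View pics/s0.png

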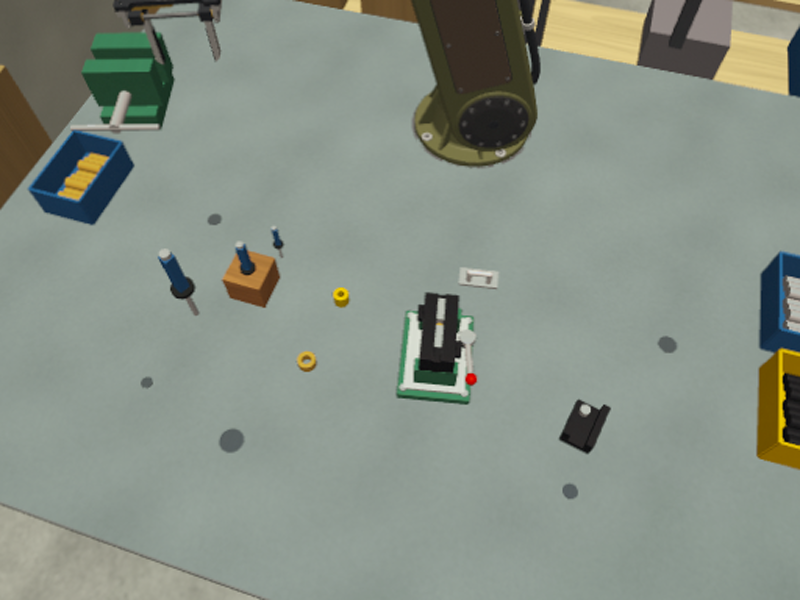

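View pics/s1.png

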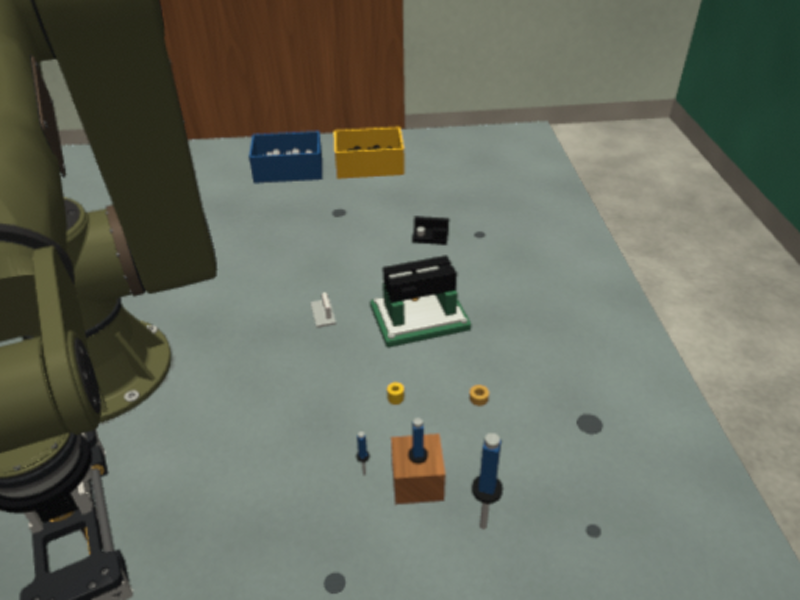

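Look-alikes, as pixels in the 800x600 scene view: the large blue punch at (165,260), the one in the wooden block at (243,258), and the small one at (277,238). The middle-sized one in the block is the target. I'll check it in a close crop from both cameras.

```bash
cat > h.py <<'E'
import numpy as np,cv2
from cell import manip
from scipy.spatial.transform import Rotation as Rn
from scipy.optimize import least_squares
def cam(n):
    s=manip.read_state(); p=manip.camera(n)
    if n=="wrist":
        T=np.eye(4);T[:3,:3]=Rn.from_euler("xyz",s["eef_rot"]).as_matrix();T[:3,3]=s["eef_pos"]
        p["extrinsics"]=np.linalg.inv(T@p["hand_eye"])
    return p
def proj(p,X):
    X=np.atleast_2d(X);c=X@p["extrinsics"][:3,:3].T+p["extrinsics"][:3,3]
    u=c[:,:2]/c[:,2:];u=u*(1+p["k1"]*(u**2).sum(1,keepdims=True))
    return u*[p["fx"],p["fy"]]+[p["cx"],p["cy"]]
def at_z(p,uv,z,g=(500,0)):
    return least_squares(lambda q:(proj(p,[[q[0],q[1],z]])[0]-uv),g).x
def tri(ps,uvs,g=(500,0,100)):
    r=least_squares(lambda X:np.concatenate([proj(p,X)[0]-u for p,u in zip(ps,uvs)]),g);return r.x,r.fun
def crop(p,x0,y0,w,h,s):
    return cv2.resize(p["pixels"][y0:y0+h,x0:x0+w,::-1],None,fx=s,fy=s,interpolation=cv2.INTER_CUBIC)
E
python3 - <<'E'
from h import *
import pickle
a=cam("scene");b=cam("side")
pickle.dump((a,b),open("ab.pkl","wb"))
im=np.hstack([crop(a,95,130,100,100,4),crop(b,215,260,100,100,4)])
im=np.vstack([im,np.hstack([crop(a,255,180,50,25*2,8)[:200],crop(b,240,160,50,50,8)[:200]])]) if 0 else im
cv2.imwrite("pics/c1.png",im)
x,f=tri((a,b),((154,157),(267.5,271)));print(x,f)
x,f=tri((a,b),((164*.64,254*.64),(492*.64,440*.64)));print("big top",x,f)
x,f=tri((a,b),((275*.64,230*.64),(361*.64,435*.64)));print("small top",x,f)
E
```

```text
[ 522.06876104 -279.39151155  129.98622049] [-0.70833144  0.77357534 -0.7516863  -0.3746123 ]
big top [ 603.39686359 -359.39189517  184.8222157 ] [-0.35921469  0.34512473 -0.35472258 -0.14474633]
small top [ 445.73425641 -255.95554302   86.10438607] [-0.29999331  0.35264806 -0.31829861 -0.17617609]
```

View pics/c1.png

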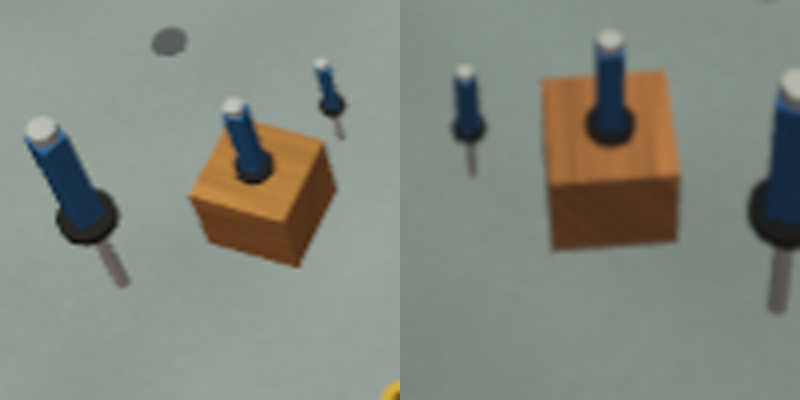

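Crop: the block holds the middle punch, with its cap at scene crop (235,105) and side crop (610,40), and its guard flat on the wood. The big one (42,130) and small one (322,65) stand free outside. Next I'll fit the block pose from its corners and crop the fixture.

```bash
python3 - <<'E'
from h import *
import pickle
a,b=pickle.load(open("ab.pkl","rb"))
A=np.array([(325,140),(285,221),(191,195),(298,267),(210,242),(337,188)])/4+[95,130]
B=(np.array([(541,78),(664,70),(680,177),(547,185),(677,241),(553,250)])-[400,0])/4+[215,260]
# local corner order
c=lambda x,y,z:(35*x,35*y,z)
LA=np.array([c(-1,1,62),c(1,1,62),c(1,-1,62),c(1,1,0),c(1,-1,0),c(-1,1,0)])
LB=np.array([c(-1,1,62),c(1,1,62),c(1,-1,62),c(-1,-1,62),c(1,-1,0),c(-1,-1,0)])
def W(L,q): return np.c_[L[:,0]*np.cos(q[2])-L[:,1]*np.sin(q[2])+q[0],L[:,0]*np.sin(q[2])+L[:,1]*np.cos(q[2])+q[1],L[:,2]]
f=lambda q:np.r_[(proj(a,W(LA,q))-A).ravel(),(proj(b,W(LB,q))-B).ravel()]
r=least_squares(f,(522,-280,0),x_scale=(10,10,.1));print(r.x,np.degrees(r.x[2]),r.fun.round(1))
for p,uv in ((a,(154,157)),(b,(267.3,270.5))): print(at_z(p,np.array(uv),133))
im=np.hstack([crop(a,250,180,64,80,6),crop(b,230,155,70,80,6)])
cv2.imwrite("pics/c2.png",im); print(im.shape)
E
```

```text
[ 5.21286082e+02 -2.79072664e+02 -2.64991149e-03] -0.1518287446510094 [-0.8  0.1 -1.   0.5 -1.2  0.5 -0.2  0.6 -0.9  0.6 -0.3  0.4 -1.  -0.2
 -0.7 -0.7 -0.4 -1.3 -0.1 -0.5 -0.3 -0.3 -0.9  0.2]
[ 521.08116131 -277.14758847]
[ 522.98114865 -281.66547803]
(480, 804, 3)
```

View pics/c2.png

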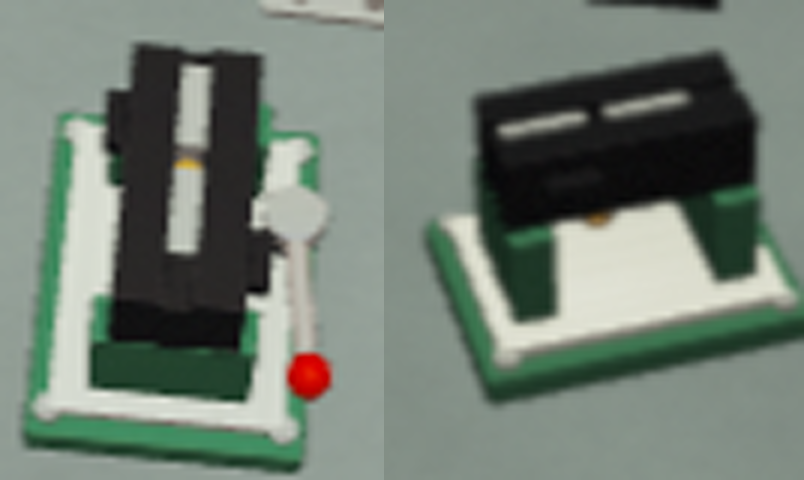

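Fixture crop: the groove runs roughly along the image vertical. The strips span scene crop (197,65) to (182,252), with the brass pin showing in the gap at (188,160). I'll start moving above the block.

```bash
python3 -m crank '[{"offset":[0.02,0.015,0.002],"spin":-3},{"offset":[0.05,0.036,0.005],"spin":-6},{"offset":[0.08,0.058,0.01],"spin":-9},{"offset":[0.11,0.08,0.01],"spin":-12},{"offset":[0.14,0.102,0.01],"spin":-15},{"offset":[0.17,0.124,0.01],"spin":-18},{"offset":[0.20,0.146,0.01],"spin":-21.4},{"offset":[0.22,0.16,0.01],"spin":-21.4}]' 1 20; python3 -m crank '[{"offset":[0.03,0.022,0],"spin":0},{"offset":[0.06,0.044,0],"spin":0},{"offset":[0.08,0.06,0],"spin":0},{"offset":[0.095,0.070,0],"spin":0},{"offset":[0.101,0.073,0],"spin":0},{"offset":[0.101,0.073,0],"spin":0},{"offset":[0.101,0.073,0],"spin":0},{"offset":[0.101,0.073,0],"spin":0}]'
python3 - <<'E'
from h import *
import pickle
a,b=pickle.load(open("ab.pkl","rb"))
for n,x,y in (("topend",197,65),("gap up",190,150),("gaplo",187,170),("lowend",182,252)):
    print(n,at_z(a,np.array([250+x/6,180+y/6]),110).round(1))
for n,x,y in (("L",498,131),("g1",588,117),("g2",603,110),("R",690,98)):
    print(n,at_z(b,np.array([230+(x-384)/6,155+y/6]),110).round(1))
p=cam("wrist");print(manip.read_state()["eef_pos"],manip.read_state()["eef_rot"],p["fx"],p["cx"],p["cy"],p["hand_eye"].round(2).tolist())
print(proj(p,[[521.5,-279,135],[521.5,-279,66],[556,-244,62],[486,-244,62]]))
cv2.imwrite("pics/w1.png",p["pixels"][:,:,::-1])
E
```

```text
clock: 1.57
eef_pos: [422.4, -350.1, 215.6]
eef_rot: [3.142, -0.0, -0.003]
wrist_force: [-0.2, -0.2, -0.3]
finger_gap: 93.6
clock: 2.23
eef_pos: [522.6, -278.0, 215.6]
eef_rot: [3.142, -0.0, -0.004]
wrist_force: [-1.2, -0.3, -1.2]
finger_gap: 94.1
topend [508.8  65.5]
gap up [549.   73.3]
gaplo [558.4  74.6]
lowend [595.2  82.4]
L [510.5  65. ]
g1 [552.   70.7]
g2 [559.3  75.1]
R [599.8  79.6]
[ 522.5951124  -277.98358714  215.69009278] [ 3.14154409e+00 -3.79640204e-04 -4.41106312e-03] 344.8495826607634 251.19807839958915 194.45456785332934 [[-0.0, -0.97, -0.25, 71.53], [1.0, -0.0, -0.0, -0.13], [-0.0, -0.25, 0.97, -180.16], [0.0, 0.0, 0.0, 1.0]]
[[252.80332921 201.15579284]
 [252.48312518 182.24574713]
 [216.04707699 146.62657301]
 [218.16976806 215.73949397]]
```

View pics/w1.png

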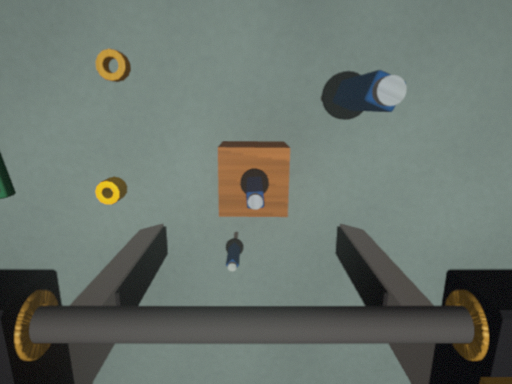

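Wrist view: cap at (255.5,201.5), guard at (255,182), block spanning 219–289 px. The handle's sides line up with the jaws, and y is about -281. The tall punch at (390,90) and small one at (232,255) stay clear of the fingers. I'll descend in two steps, then close.

```bash
python3 -m crank '[{"offset":[-0.001,-0.003,-0.015],"spin":0},{"offset":[-0.001,-0.003,-0.04],"spin":0},{"offset":[-0.001,-0.003,-0.065],"spin":0},{"offset":[-0.001,-0.003,-0.09],"spin":0},{"offset":[-0.001,-0.003,-0.11],"spin":0},{"offset":[-0.001,-0.003,-0.125],"spin":0},{"offset":[-0.001,-0.003,-0.130],"spin":0},{"offset":[-0.001,-0.003,-0.130],"spin":0}]' 0.45; python3 -m crank '[{"offset":[0,0,0],"spin":0},{"offset":[0,0,0],"spin":0},{"offset":[0,0,0],"spin":0},{"offset":[0,0,0],"spin":0},{"offset":[0,0,0],"spin":0},{"offset":[0,0,0],"spin":0},{"offset":[0,0,0],"spin":0},{"offset":[0,0,0],"spin":0}]' 0 30
```

```text
clock: 2.95
eef_pos: [520.7, -281.3, 84.9]
eef_rot: [-3.141, 0.001, -0.005]
wrist_force: [1.1, -0.3, -0.5]
finger_gap: 44.6
clock: 3.62
eef_pos: [521.0, -281.4, 85.5]
eef_rot: [-3.141, 0.0, -0.005]
wrist_force: [-1.6, 0.6, 5.2]
finger_gap: 14.2
```

```bash
python3 -m crank '[{"offset":[0,0,0.01],"spin":0},{"offset":[0,0,0.03],"spin":0},{"offset":[0,0,0.05],"spin":0},{"offset":[0,0,0.075],"spin":0},{"offset":[0,0,0.10],"spin":0},{"offset":[0,0,0.12],"spin":0},{"offset":[0,0,0.135],"spin":0},{"offset":[0,0,0.14],"spin":0}]' 0 50; python3 -m crank '[{"offset":[0,0.01,0],"spin":0},{"offset":[0,0.03,0],"spin":0},{"offset":[0,0.06,0],"spin":0},{"offset":[0,0.09,0],"spin":0},{"offset":[0,0.12,0],"spin":0},{"offset":[0,0.15,0],"spin":0},{"offset":[0,0.175,0],"spin":0},{"offset":[0,0.19,0],"spin":0}]'; python3 -m crank '[{"offset":[0,0.03,0],"spin":0},{"offset":[0,0.06,0],"spin":0},{"offset":[0,0.09,0],"spin":0},{"offset":[0,0.12,0],"spin":0},{"offset":[0.002,0.145,0],"spin":0},{"offset":[0.003,0.158,0],"spin":0},{"offset":[0.004,0.163,0],"spin":0},{"offset":[0.004,0.163,0],"spin":0}]'
python3 - <<'E'
from h import *
p=cam("wrist");s=manip.read_state();print(s["eef_pos"],s["eef_rot"],s["wrist_force"],s["finger_gap"])
t=s["eef_pos"]
print(proj(p,[t-[0,0,81.5],[554.5,72,110],[508,65,110],[599,81,110]]))
cv2.imwrite("pics/w2.png",crop(p,152,84,200,150,4))
E
```

```text
clock: 4.28
eef_pos: [521.4, -281.7, 228.6]
eef_rot: [3.14, -0.003, -0.005]
wrist_force: [0.3, 0.2, -1.4]
finger_gap: 13.7
clock: 4.95
eef_pos: [520.7, -88.7, 227.6]
eef_rot: [3.141, -0.001, -0.004]
wrist_force: [-0.0, 0.1, -1.8]
finger_gap: 14.0
clock: 5.62
eef_pos: [524.4, 74.9, 227.0]
eef_rot: [3.141, -0.0, -0.002]
wrist_force: [-0.5, -0.7, -0.5]
finger_gap: 14.1
[524.51633614  74.01724245 227.12148731] [ 3.14052903e+00 -4.28791223e-04 -3.23505461e-03] [ 0.20757645 -0.13117257 -0.72408906] 13.903442759333288
[[252.49935821 199.48282684]
 [254.54937676 155.15433377]
 [262.40707749 206.7373408 ]
 [243.67713487 101.96406812]]
```

View pics/w2.png

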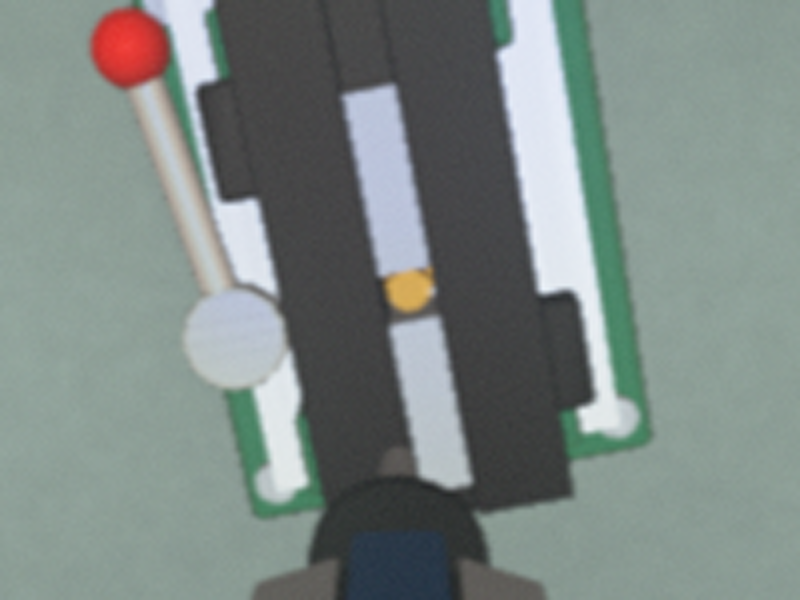

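Wrist view (4x crop): punch tip at about (400,463), hole gap centred at (411,296) with the brass pin in it, groove turned about 10°. I'll convert the difference to a shift.

```bash
python3 - <<'E'
from h import *
p=cam("wrist");s=manip.read_state();t=s["eef_pos"];print(t,s["eef_rot"])
tip=np.array([152+400/4,84+463/4]);d=tip-proj(p,t-[0,0,81.5])[0];print("tip bias px",d)
c=np.array([(385,277),(430,270),(440,315),(390,322)])/4+[152,84]
h=[at_z(p,q-d,110) for q in c];print(np.round(h,1),np.mean(h,0)); print("nocorr",np.mean([at_z(p,q,110) for q in c],0))
for q in ((343,95),(413,490),(397,87),(470,485)): print(at_z(p,np.array(q)/4+[152,84]-d,110).round(1))
E
```

```text
[524.56935055  73.51443767 227.23169555] [ 3.14053501e+00 -5.74545772e-04 -4.11554613e-03]
tip bias px [-0.00310269  0.23875201]
[[556.5  76.5]
 [557.9  66.8]
 [548.1  64.6]
 [546.6  75.5]] [552.28383878  70.84846078]
nocorr [552.07579529  70.8515492 ]
[594.6  85. ]
[508.5  70.5]
[596.2  73.7]
[509.6  57.7]
```

```bash
python3 -m crank '[{"offset":[0.008,-0.001,0],"spin":0},{"offset":[0.018,-0.0023,0],"spin":0},{"offset":[0.025,-0.0023,0],"spin":0},{"offset":[0.0277,-0.0023,-0.005],"spin":0},{"offset":[0.0277,-0.0023,-0.013],"spin":0},{"offset":[0.0277,-0.0023,-0.021],"spin":0},{"offset":[0.0277,-0.0023,-0.027],"spin":0},{"offset":[0.0277,-0.0023,-0.029],"spin":0}]'; python3 -m crank '[{"offset":[0,0,0],"spin":0},{"offset":[0,0,0],"spin":0},{"offset":[0,0,-0.001],"spin":0},{"offset":[0,0,-0.002],"spin":0},{"offset":[0,0,-0.003],"spin":0},{"offset":[0,0,-0.0035],"spin":0},{"offset":[0,0,-0.0035],"spin":0},{"offset":[0,0,-0.0035],"spin":0}]'
python3 - <<'E'
from h import *
p=cam("wrist");s=manip.read_state();t=s["eef_pos"];print(t,t[2]-81.5,s["eef_rot"],s["wrist_force"])
cv2.imwrite("pics/w3.png",crop(p,202,104,100,100,6))
E
```

```text
clock: 6.38
eef_pos: [551.6, 71.2, 196.6]
eef_rot: [3.14, 0.002, -0.004]
wrist_force: [0.2, 0.1, -1.7]
finger_gap: 13.5
clock: 7.05
eef_pos: [551.6, 71.2, 193.2]
eef_rot: [3.14, 0.001, -0.004]
wrist_force: [-0.4, 0.3, -1.4]
finger_gap: 13.4
[551.58846719  71.17228128 193.21305607] 111.71305606532565 [ 3.14041753e+00  1.42878929e-03 -4.11189955e-03] [-0.30730911  0.77638719 -1.41351643]
```

View pics/w3.png

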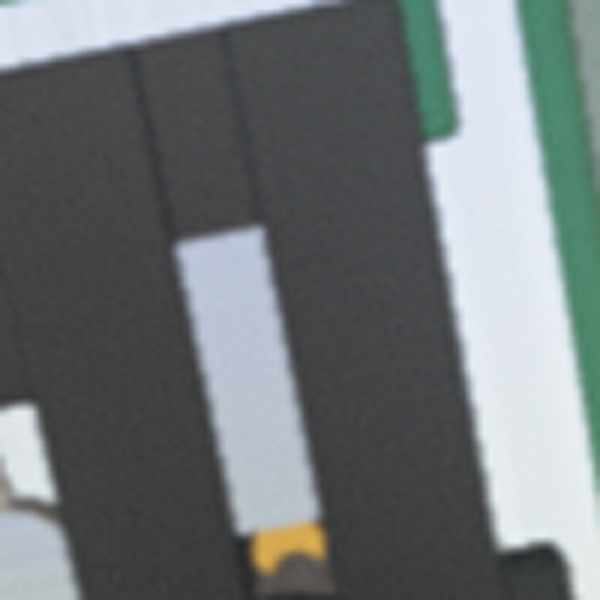

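Close view (6x crop): the tip, front edge at (295,553), is centred in the gap, with about 2 mm of brass and gap ahead of it. I'll lower it at about 10 mm/s.

```bash
python3 -m crank '[{"offset":[0.0003,0.0003,-0.0008],"spin":0},{"offset":[0.0003,0.0003,-0.0016],"spin":0},{"offset":[0.0003,0.0003,-0.0024],"spin":0},{"offset":[0.0003,0.0003,-0.0032],"spin":0},{"offset":[0.0003,0.0003,-0.004],"spin":0},{"offset":[0.0003,0.0003,-0.0048],"spin":0},{"offset":[0.0003,0.0003,-0.0056],"spin":0},{"offset":[0.0003,0.0003,-0.0064],"spin":0}]'
```

```text
clock: 7.77
eef_pos: [551.9, 71.5, 186.7]
eef_rot: [3.14, 0.001, -0.004]
wrist_force: [1.2, -0.3, -1.6]
finger_gap: 14.3
```

Tip is at about 105 mm with no force, so it is inside the hole and below the floor. I'll continue slowly.

```bash
python3 -m crank '[{"offset":[0,0,-0.0007],"spin":0},{"offset":[0,0,-0.0014],"spin":0},{"offset":[0,0,-0.0021],"spin":0},{"offset":[0,0,-0.0028],"spin":0},{"offset":[0,0,-0.0035],"spin":0},{"offset":[0,0,-0.0042],"spin":0},{"offset":[0,0,-0.0049],"spin":0},{"offset":[0,0,-0.0055],"spin":0}]' 0 60
```

```text
clock: 8.43
eef_pos: [551.9, 71.5, 181.1]
eef_rot: [3.14, 0.001, -0.004]
wrist_force: [0.4, -0.5, 2.4]
finger_gap: 13.5
```

```bash
python3 -m crank '[{"offset":[0,0,-0.0005],"spin":0},{"offset":[0,0,-0.001],"spin":0},{"offset":[0,0,-0.0015],"spin":0},{"offset":[0,0,-0.002],"spin":0},{"offset":[0,0,-0.0025],"spin":0},{"offset":[0,0,-0.003],"spin":0},{"offset":[0,0,-0.0035],"spin":0},{"offset":[0,0,-0.004],"spin":0}]'
```

```text
clock: 9.1
eef_pos: [552.1, 71.5, 178.1]
eef_rot: [3.14, 0.0, -0.004]
wrist_force: [-2.7, -0.8, 8.9]
finger_gap: 13.6
```

Contact: about 10 N, and the pin is moving. I'll keep going gently.

```bash
python3 -m crank '[{"offset":[0,0,-0.0013],"spin":0},{"offset":[0,0,-0.002],"spin":0},{"offset":[0,0,-0.0027],"spin":0},{"offset":[0,0,-0.0034],"spin":0},{"offset":[0,0,-0.0041],"spin":0},{"offset":[0,0,-0.0048],"spin":0},{"offset":[0,0,-0.0055],"spin":0},{"offset":[0,0,-0.0062],"spin":0}]'; python3 -m crank '[{"offset":[0,0,-0.0013],"spin":0},{"offset":[0,0,-0.002],"spin":0},{"offset":[0,0,-0.0027],"spin":0},{"offset":[0,0,-0.0034],"spin":0},{"offset":[0,0,-0.0041],"spin":0},{"offset":[0,0,-0.0048],"spin":0},{"offset":[0,0,-0.0055],"spin":0},{"offset":[0,0,-0.0062],"spin":0}]'
```

```text
clock: 9.77
eef_pos: [552.2, 71.5, 173.0]
eef_rot: [3.14, -0.001, -0.004]
wrist_force: [-3.9, 0.1, 7.9]
finger_gap: 13.8
clock: 10.43
eef_pos: [552.2, 71.5, 167.7]
eef_rot: [3.14, -0.001, -0.004]
wrist_force: [-4.1, -0.4, 8.8]
finger_gap: 13.6
```

```bash
python3 -m crank '[{"offset":[-0.0004,0,-0.0012],"spin":0},{"offset":[-0.0004,0,-0.0018],"spin":0},{"offset":[-0.0004,0,-0.0024],"spin":0},{"offset":[-0.0004,0,-0.003],"spin":0},{"offset":[-0.0004,0,-0.0036],"spin":0},{"offset":[-0.0004,0,-0.0042],"spin":0},{"offset":[-0.0004,0,-0.0048],"spin":0},{"offset":[-0.0004,0,-0.0054],"spin":0}]'
```

```text
clock: 11.1
eef_pos: [552.0, 71.5, 163.3]
eef_rot: [3.14, -0.002, -0.004]
wrist_force: [-3.6, -1.2, 8.3]
finger_gap: 13.7
```

```bash
python3 -m crank '[{"offset":[-0.0003,0,-0.001],"spin":0},{"offset":[-0.0003,0,-0.0014],"spin":0},{"offset":[-0.0003,0,-0.0018],"spin":0},{"offset":[-0.0003,0,-0.0022],"spin":0},{"offset":[-0.0003,0,-0.0026],"spin":0},{"offset":[-0.0003,0,-0.003],"spin":0},{"offset":[-0.0003,0,-0.0033],"spin":0},{"offset":[-0.0003,0,-0.0036],"spin":0}]'
```

```text
clock: 11.77
eef_pos: [551.9, 71.5, 160.6]
eef_rot: [3.14, -0.003, -0.004]
wrist_force: [-3.1, -0.5, 7.3]
finger_gap: 13.8
```

```bash
python3 -m crank '[{"offset":[0,0,-0.0009],"spin":0},{"offset":[0,0,-0.0012],"spin":0},{"offset":[0,0,-0.0014],"spin":0},{"offset":[0,0,-0.0016],"spin":0},{"offset":[0,0,-0.0018],"spin":0},{"offset":[0,0,-0.002],"spin":0},{"offset":[0,0,-0.0022],"spin":0},{"offset":[0,0,-0.0024],"spin":0}]'
```

```text
clock: 12.43
eef_pos: [551.9, 71.5, 159.2]
eef_rot: [3.14, -0.004, -0.004]
wrist_force: [-4.0, -1.1, 8.9]
finger_gap: 13.5
```

```bash
python3 -m crank '[{"offset":[0,0,-0.0009],"spin":0},{"offset":[0,0,-0.0012],"spin":0},{"offset":[0,0,-0.0014],"spin":0},{"offset":[0,0,-0.0016],"spin":0},{"offset":[0,0,-0.0018],"spin":0},{"offset":[0,0,-0.002],"spin":0},{"offset":[0,0,-0.0022],"spin":0},{"offset":[0,0,-0.0024],"spin":0}]'
```

```text
clock: 13.1
eef_pos: [552.1, 71.5, 158.6]
eef_rot: [3.141, -0.005, -0.004]
wrist_force: [-6.7, -0.6, 18.7]
finger_gap: 13.8
```

Force has doubled and the motion has nearly stopped, which suggests the stop. I'll confirm with a slightly firmer push, still well under 40 N.

```bash
python3 -m crank '[{"offset":[-0.0003,0,-0.0015],"spin":0},{"offset":[-0.0003,0,-0.0018],"spin":0},{"offset":[-0.0003,0,-0.002],"spin":0},{"offset":[-0.0003,0,-0.0022],"spin":0},{"offset":[-0.0003,0,-0.0024],"spin":0},{"offset":[-0.0003,0,-0.0025],"spin":0},{"offset":[-0.0003,0,-0.0025],"spin":0},{"offset":[-0.0003,0,-0.0025],"spin":0}]'
```

```text
clock: 13.77
eef_pos: [552.1, 71.5, 158.3]
eef_rot: [3.141, -0.007, -0.004]
wrist_force: [-7.7, -0.1, 19.8]
finger_gap: 13.9
```

20 N, 0.3 mm of motion: a freely moving pin would yield at about 10 N, and the depth (tip at about 77–78 mm) matches the stop. I'll withdraw and look.

```bash
python3 -m crank '[{"offset":[0,0,0.002],"spin":0},{"offset":[0,0,0.005],"spin":0},{"offset":[0,0,0.012],"spin":0},{"offset":[0,0,0.022],"spin":0},{"offset":[0,0,0.036],"spin":0},{"offset":[0,0,0.05],"spin":0},{"offset":[0,0,0.063],"spin":0},{"offset":[0,0,0.07],"spin":0}]'; python3 -m crank '[{"offset":[-0.005,0,0],"spin":0},{"offset":[-0.012,0,0],"spin":0},{"offset":[-0.02,0,0],"spin":0},{"offset":[-0.026,0,0],"spin":0},{"offset":[-0.028,0,0],"spin":0},{"offset":[-0.028,0,0],"spin":0},{"offset":[-0.028,0,0],"spin":0},{"offset":[-0.028,0,0],"spin":0}]'
python3 - <<'E'
from h import *
p=cam("wrist");s=manip.read_state();t=s["eef_pos"];print(t,s["eef_rot"],s["wrist_force"])
b=cam("side")
cv2.imwrite("pics/w4.png",np.hstack([crop(p,182,124,120,120,3.3),crop(b,225,150,80,80,4.95)]))
E
```

```text
clock: 14.43
eef_pos: [552.6, 71.6, 230.5]
eef_rot: [3.141, -0.009, -0.004]
wrist_force: [0.5, 0.4, 0.2]
finger_gap: 13.9
clock: 15.1
eef_pos: [524.7, 71.6, 230.4]
eef_rot: [3.141, -0.009, -0.004]
wrist_force: [0.4, -0.2, -0.8]
finger_gap: 13.7
[524.71536545  71.5223266  230.39818052] [ 3.14070188 -0.00926958 -0.00384916] [ 0.01493103  0.51582614 -2.09238034]
```

View pics/w4.png

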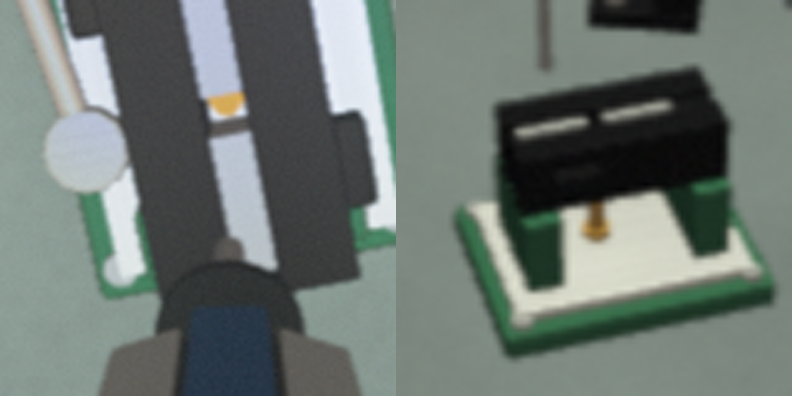

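Wrist view: the gap at (226,110) is clear, with brass deep inside. Side view: the pin's brass end now hangs well below the housing, (597,228) compared with barely visible before, about 20 mm of travel. Next I'll return to the block.

```bash
python3 -m crank '[{"offset":[0,-0.01,0],"spin":0},{"offset":[0,-0.03,0],"spin":0},{"offset":[0,-0.06,0],"spin":0},{"offset":[0,-0.09,0],"spin":0},{"offset":[0,-0.12,0],"spin":0},{"offset":[0,-0.15,0],"spin":0},{"offset":[0,-0.175,0],"spin":0},{"offset":[0,-0.19,0],"spin":0}]'; python3 -m crank '[{"offset":[0,-0.03,0],"spin":0},{"offset":[0,-0.06,0],"spin":0},{"offset":[0,-0.09,0],"spin":0},{"offset":[-0.001,-0.12,0],"spin":0},{"offset":[-0.003,-0.145,0],"spin":0},{"offset":[-0.004,-0.157,0],"spin":0},{"offset":[-0.0044,-0.162,0],"spin":0},{"offset":[-0.0044,-0.162,0],"spin":0}]'
```

```text
clock: 15.87
eef_pos: [524.3, -121.5, 230.3]
eef_rot: [3.14, -0.009, -0.006]
wrist_force: [0.3, 0.1, -1.3]
finger_gap: 13.5
clock: 16.53
eef_pos: [519.6, -284.2, 229.9]
eef_rot: [3.141, -0.009, -0.007]
wrist_force: [-0.4, 0.0, -0.5]
finger_gap: 13.5
```

Target is (520.3, -281.4), so the correction is +0.7, +2.8. I'll descend to just above the block.

```bash
python3 -m crank '[{"offset":[0.0007,0.0028,-0.005],"spin":0},{"offset":[0.0007,0.0028,-0.02],"spin":0},{"offset":[0.0007,0.0028,-0.038],"spin":0},{"offset":[0.0007,0.0028,-0.055],"spin":0},{"offset":[0.0007,0.0028,-0.068],"spin":0},{"offset":[0.0007,0.0028,-0.075],"spin":0},{"offset":[0.0007,0.0028,-0.078],"spin":0},{"offset":[0.0007,0.0028,-0.078],"spin":0}]'
python3 - <<'E'
from h import *
p=cam("wrist");s=manip.read_state();t=s["eef_pos"];print(t,s["eef_rot"],s["wrist_force"])
cv2.imwrite("pics/w5.png",crop(p,192,114,130,130,4.5))
E
```

```text
clock: 17.2
eef_pos: [520.4, -280.6, 151.8]
eef_rot: [3.141, -0.008, -0.006]
wrist_force: [-0.1, -0.8, -2.0]
finger_gap: 13.9
[ 520.59639675 -280.94498698  152.43970111] [ 3.14036183 -0.00909093 -0.00606609] [ 0.04867183  0.02632196 -0.76476695]
```

View pics/w5.png

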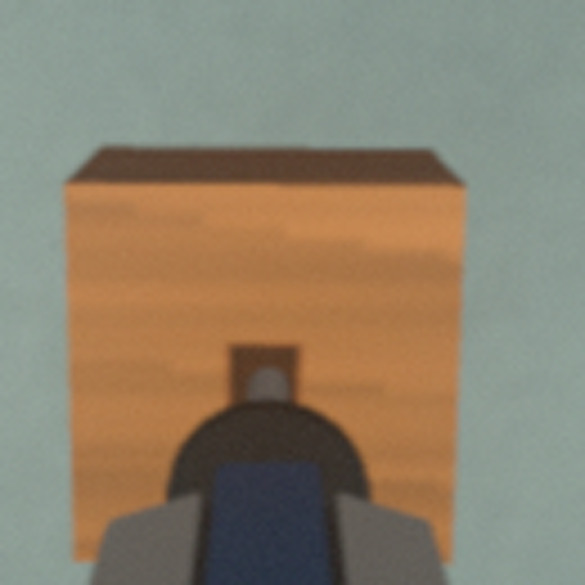

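View: the tip at (268,385) stands over the square hole at (264,380) and looks centred. I'll lower it fast at first, then slow near seating.

```bash
python3 -m crank '[{"offset":[0,-0.0003,-0.004],"spin":0},{"offset":[0,-0.0003,-0.01],"spin":0},{"offset":[0,-0.0003,-0.018],"spin":0},{"offset":[0,-0.0003,-0.028],"spin":0},{"offset":[0,-0.0003,-0.038],"spin":0},{"offset":[0,-0.0003,-0.048],"spin":0},{"offset":[0,-0.0003,-0.056],"spin":0},{"offset":[0,-0.0003,-0.060],"spin":0}]'; python3 -m crank '[{"offset":[0,0,0],"spin":0},{"offset":[0,0,-0.001],"spin":0},{"offset":[0,0,-0.002],"spin":0},{"offset":[0,0,-0.003],"spin":0},{"offset":[0,0,-0.004],"spin":0},{"offset":[0,0,-0.0045],"spin":0},{"offset":[0,0,-0.005],"spin":0},{"offset":[0,0,-0.005],"spin":0}]'
```

```text
clock: 17.92
eef_pos: [520.1, -281.0, 90.7]
eef_rot: [3.141, -0.007, -0.006]
wrist_force: [-0.1, 0.6, -0.8]
finger_gap: 13.6
clock: 18.58
eef_pos: [520.1, -281.0, 85.7]
eef_rot: [3.141, -0.007, -0.006]
wrist_force: [1.0, 0.4, -0.4]
finger_gap: 13.5
```

```bash
python3 -m crank '[{"offset":[0,0,-0.0004],"spin":0},{"offset":[0,0,-0.0008],"spin":0},{"offset":[0,0,-0.0012],"spin":0},{"offset":[0,0,-0.0016],"spin":0},{"offset":[0,0,-0.002],"spin":0},{"offset":[0,0,-0.0022],"spin":0},{"offset":[0,0,-0.0022],"spin":0},{"offset":[0,0,-0.0022],"spin":0}]'
```

```text
clock: 19.25
eef_pos: [520.3, -281.1, 85.4]
eef_rot: [3.141, -0.008, -0.006]
wrist_force: [-6.9, 4.6, 18.5]
finger_gap: 13.4
```

Guard is on the wood at TCP 85.4, the same height as at the grasp, so the punch did not slip. I'll ease off and open.

```bash
python3 -m crank '[{"offset":[0,0,0.0],"spin":0},{"offset":[0,0,0],"spin":0},{"offset":[0,0,0],"spin":0},{"offset":[0,0,0],"spin":0},{"offset":[0,0,0],"spin":0},{"offset":[0,0,0],"spin":0},{"offset":[0,0,0],"spin":0},{"offset":[0,0,0],"spin":0}]' - 10;  python3 -m crank '[{"offset":[0,0,0.0],"spin":0},{"offset":[0,0,0],"spin":0},{"offset":[0,0,0],"spin":0},{"offset":[0,0,0],"spin":0},{"offset":[0,0,0],"spin":0},{"offset":[0,0,0],"spin":0},{"offset":[0,0,0],"spin":0},{"offset":[0,0,0],"spin":0}]' 0.45; python3 -m crank '[{"offset":[0,0,0.01],"spin":0},{"offset":[0,0,0.03],"spin":0},{"offset":[0,0,0.055],"spin":0},{"offset":[0,0,0.08],"spin":0},{"offset":[0,0,0.105],"spin":0},{"offset":[0,0,0.125],"spin":0},{"offset":[0,0,0.138],"spin":0},{"offset":[0,0,0.14],"spin":0}]'
python3 - <<'E'
from h import *
p=cam("wrist");a=cam("scene");b=cam("side");print(manip.read_state()["eef_pos"],manip.read_state()["finger_gap"])
cv2.imwrite("pics/w6.png",np.vstack([np.hstack([crop(p,192,114,130,130,2),crop(a,95,130,100,100,2.6),crop(b,215,250,100,100,2.6)]),np.hstack([crop(a,130,150,200,133,1.95),crop(b,150,140,200,133,1.95)])]))
E
```

```text
clock: 19.92
eef_pos: [520.4, -281.1, 85.4]
eef_rot: [3.141, -0.009, -0.006]
wrist_force: [-0.7, -0.5, 2.0]
finger_gap: 13.9
clock: 20.58
eef_pos: [520.4, -281.1, 85.5]
eef_rot: [3.141, -0.009, -0.006]
wrist_force: [0.1, 1.1, -0.3]
finger_gap: 42.2
clock: 21.25
eef_pos: [521.1, -281.5, 229.1]
eef_rot: [3.138, -0.013, -0.006]
wrist_force: [0.2, -0.1, 0.3]
finger_gap: 42.4
[ 520.15482719 -280.93935201  224.8898338 ] 42.2735134771931
```

View pics/w6.png

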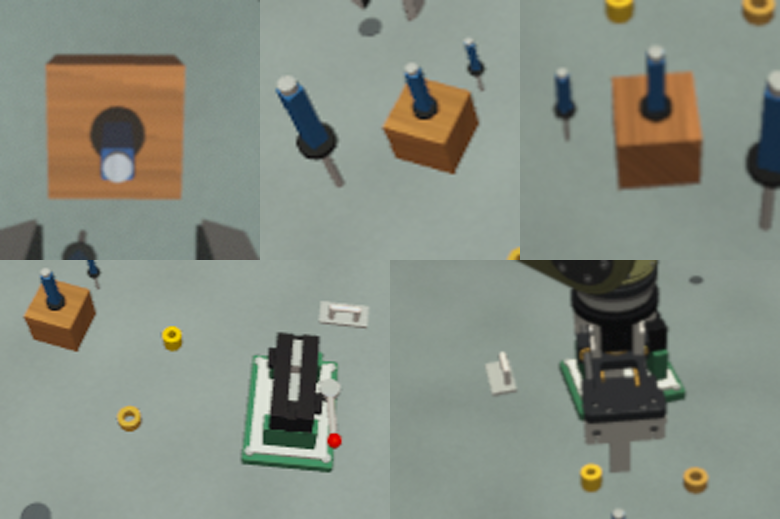

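All checks agree: the punch stands upright with its guard on the wood, and the bystanders haven't moved. The pin travelled about 22.5 mm between first contact (TCP z about 181) and the hard stop (about 158.5). Handing in.

```bash
python3 -c "
from cell import manip
print(manip.sign_off())"
```

```text
the job is handed in; nothing more can be done
None
```

The pin is driven down to its stop, the middle-sized punch is back in its wooden block, and I handed the job in at about 21 s.

- **Driving the pin:** I found the hole with the wrist camera at about (552, 71) and lowered the punch at roughly 10 mm/s or slower. The pin moved at 9–10 N. At the end the reading doubled to about 20 N with almost no further motion, after about 22.5 mm of travel. The highest contact reading I saw was about 20 N, but force is only reported at the end of each move, so a brief spike between readings would not show.
- **Returning the punch:** The guard seated on the wood at the same height as when I picked it up, so the punch had not slipped in the grip.
- **Final pictures:** The punch stands upright in its block with the gripper clear. The roller, bushing, striker and the other two punches look undisturbed. The spare housing was not in the last crops, but the arm never went near it. The pin's lower end showed well below the housing after driving.
- **Small disagreements:**
  - The tip height at the stop came out about 1 mm lower than nominal (77 mm against 78 mm). First contact appeared to be low by a similar amount, so it looks like a constant offset.
  - While driving there was a small sideways force of 3–8 N along x.
  - The scene and side cameras differed by about 4 mm on the punch's y position, and the wrist view settled it.

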